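# Lay out the grader's stamp tray

### The job

Make up the grading tray to match the layout drawn on its sheet: stand the wooden rubber stamp upright on its rectangular outline and lay the felt marker along its long narrow outline. The roll of stickers is already in its circle.

Things in the scene. Friction and masses are not known exactly. Their poses are not given: they have to be found in the camera images.
- stamp_centre (a point): Wooden rubber stamp, upright: a block 30 x 56 mm, 22 mm high, with a turned round handle (about 24 mm across) rising from its middle to 71 mm above the underside; grasp it by the handle. This point is at its centre, on the handle's axis, 35.5 mm above its underside; x runs across the block (30 mm), y along it (56 mm), z up. About 50 g.
- marker_centre (a point): Felt marker pen lying flat: a round barrel 16 mm thick, 128 mm long (the only marker; the pencil is longer and much thinner). This point is at its centre, half-way along and 8 mm above its underside; y runs along the barrel, x across it, z up. A small flat beneath keeps it from rolling. About 18 g.
- stamp_outline (a point): Centre of the rectangle (a small circle inside it) drawn in black on the white sheet in the fixed wooden tray (220 x 250 mm, rim 14 mm high), 36 x 62 mm inside its line. The point lies on the sheet, 6 mm above the table. x runs across the rectangle, y along its long side, z up; either way round is right.
- marker_outline (a point): Centre of the long round-ended outline on the same sheet, 22 x 134 mm inside its line. On the sheet, 6 mm above the table, 62 mm from the nearest rim. x runs across the outline, towards the rectangle and circle (92 mm on), y along it, z up; either way round is right. A sticker roll, 76 mm across, 32 mm high, stands in the circle, 120 mm from the rectangle's centre.
There are look-alikes about, which are no part of the job. Of the things that look like the part that bears stamp_centre, the middle-sized one is meant.

How it is judged (in metres and radians):
At the end, for the whole second after the job is handed in: Stamp upright on the sheet (tilt under 7 degrees), centred within 15 mm on the rectangle, long side within 14 degrees of it; marker lying flat on the sheet, centred within 15 mm on the narrow outline, within 11 degrees of its length; either way round for both (horizontal distance between stamp_centre and stamp_outline below 0.015 m and z of stamp_centre in the frame of stamp_outline between 0.03 and 0.041 m and angle between stamp_centre's own z axis and vertical below 0.12 rad and angle between the y axis of stamp_centre and the y axis of stamp_outline, either way round below 0.25 rad and horizontal distance between marker_centre and marker_outline below 0.015 m and z of marker_centre in the frame of marker_outline below 0.015 m and angle between the y axis of marker_centre and the y axis of marker_outline, either way round below 0.2 rad); the robot touches nothing.
It also fails if it takes over 54 s, if anything falls off the work surface, if the arm or the gripper's body presses on something with over 40 N, if the wrist force passes 120 N, or if a joint passes its speed limit or range.

### The arm

A 6-joint arm with a two-finger parallel gripper is mounted at the origin on a cart in front of the work surface, level with it; the furniture and walls round the work are solid. World frame = base frame: x ahead of the robot, y to its left, z up, the work surface at z = 0. Lengths are in mm, angles in rad, forces in N, time in s.
With the tool pointing down it reaches from about 400 to 925 mm from the base axis. Payload 12.5 kg.
Tool frame: the origin (TCP) lies where the fingers leave the gripper's body, on its centre line; the fingertips stand 78 mm ahead of it and the grasp point (between the pads) lies 59 mm ahead of it (env.tip_extent is the distance from the TCP to the fingertips, in mm); z points along the fingers, y is the direction in which the jaws open and shut (so a half turn about z gives the same grasp; the last joint's range is limited). The gripper opens to 95 mm and grips with 3 to 60 N. Pads are 20 mm wide; open, the fingers measure 119 mm over their backs; the gripper's body (75 mm by 180 mm) begins 59 mm behind the grasp point.
Start: joints at [1.019, 0.491, 1.559, -0, 1.092, -0.106], TCP at [269.47, 563.936, 292.261] pointing down, gripper open.
Joint ranges: [-3.1, 3.1], [-0.84, 2.19], [0.05, 2.79], [-1.13, 4.28], [0.06, 2.93], [-2.69, 2.69]. Speed limits (rad/s): [2.22, 2.22, 2.79, 3.14, 3.14, 3.14].

### API

Orientations are given as [roll, pitch, yaw] about the fixed x, y, z axes, in that order (R = Rz(yaw) Ry(pitch) Rx(roll)).
In Python, from cell import env gives the robot as it stands. The module is installed in compiled form; this text tells all that it offers.
- The arm moves only by the tool play_rows, never from a script. Its argument "targets" is a list of rows, each an object with "linear": the shift along the tool's x, y, z in mm, a list of three; "turn": the turn about the tool's z in rad. A call has 1 to 20 rows; each row is the pose to reach, as a shift and turn from the pose commanded when the call began, along the tool's axes at that moment; what a row does not reach only later rows make up. A row lasts 1/8 s, in which the tool goes at most 62.5 mm and 10.7 degrees, less where a joint would pass 70% of its speed; a pose out of reach is approached as far as the arm can. A call with a gripper value outside its range is refused whole. "hand" is the finger opening in mm, from 0 to 95.1, set as the call begins (left out, the last holds). The fingers move at their own pace and stop on an object; the grip force is fixed at half the most. Time passes only in rows, so rows that repeat a pose let the fingers close. It gives the time, the measured TCP pose, the force and the opening at its end, in the units of the state.
- env.state(): the state, without advancing time (a new reading comes with each control period).
- env.read_camera(name): name is "scene" or "top" or "wrist"; returns (picture, depth): 480x640x3 uint8, red, green, blue; 480x640 float32, mm along the optical axis (not along the pixel's ray), 0 where there is no reading.
- env.camera_params(name): a dict with "fx", "fy", "cx", "cy" (pixels), "R" (3x3) and "t" (3): a world point X has camera coordinates R X + t. Camera axes: x right, y down, z forward; pixel columns grow to the right and rows downward; lengths in mm; the calibration is good to about 2 mm. A picture is of the moment at which its call begins: read the wrist's pose just before it. camera_params takes no time and is no camera call; for the wrist camera it gives the pose at the moment of the call.
- env.job_done(): hands the job in, once; it reports no verdict.
The state is a dict: "t": time; "joints": joint angles; "qvel": joint speeds; "tau": joint torques, N m; "eef_pos": TCP position; "tcp_rot": TCP orientation; "ft_force": force on the tool from outside, world axes, zero at the start; "moment": the same for the moment, N m; "opening": opening from 0.0 (shut) to 1.0 (fully open).
Only numpy, scipy, OpenCV 4.12 (cv2) and the standard library are available. Lean on these libraries where they do the work, as an engineer would, in place of code of your own. Each camera call takes 0.05 s, during which the arm holds its last target.

## Working session

There is one attempt and no reset: what is moved stays moved. The work goes in short steps, Python scripts to look and compute and a tool call to move; the robot and the scene stay as the last step left them, time stands still between calls to the robot, and variables do not carry over. Pictures are saved under pics/ and viewed, and the job is handed in when it is done.

Besides the shell and the picture viewer there is one more tool, called after "Request:" as name(argument=value, ...), one argument or row to a line, values as JSON. play_rows: Moves the arm, as the interface text tells. Its arguments: {"type":"object","properties":{"targets":{"type":"array","items":{"type":"object","properties":{"linear":{"type":"array","items":{"type":"number"}},"turn":{"type":"number"}}}},"hand":{"type":"number"}},"required":["targets"]}

```bash
mkdir -p pics; cat > h.py <<'E'
import numpy as np, cv2
from cell import env
def ray(p,u,v,z):
    R=np.array(p["R"]);t=np.array(p["t"]);C=-R.T@t
    d=R.T@np.array([(u-p["cx"])/p["fx"],(v-p["cy"])/p["fy"],1.0])
    return C+d*(z-C[2])/d[2]
def proj(p,X):
    c=np.array(p["R"])@np.array(X,float)+np.array(p["t"])
    return p["cx"]+p["fx"]*c[0]/c[2],p["cy"]+p["fy"]*c[1]/c[2]
E
python3 - <<'E'
from h import *
s=env.state();print(s["eef_pos"],s["tcp_rot"],s["t"])
for n in("scene","top"):
    im,d=env.read_camera(n);cv2.imwrite(f"pics/{n}0.png",im[:,:,::-1]);np.savez(f"{n}0.npz",im=im,d=d)
    print(n,env.camera_params(n))
E
```

```text
[269.40324003 563.77376006 291.66821082] [-3.14048865e+00 -9.93223974e-05  2.69573146e+00] 0.0
scene {'fx': 604.4906315490439, 'fy': 604.4906315490439, 'cx': 314.16053675997915, 'cy': 238.44064939950204, 'R': array([[ 0.51240652, -0.85868483, -0.00999588],
       [-0.59454722, -0.34633942, -0.72564634],
       [ 0.61963954,  0.37776894, -0.68799526]]), 't': array([-250.14587808,  378.10584451,  943.45640605])}
top {'fx': 559.255257460539, 'fy': 559.255257460539, 'cx': 330.3963073624223, 'cy': 229.83871041642072, 'R': array([[ 0.02412453, -0.99968788, -0.00649294],
       [-0.9879898 , -0.02284967, -0.15282034],
       [ 0.15262428,  0.01010167, -0.98823266]]), 't': array([ 58.78062197, 561.20522727, 948.84526999])}
```

View pics/top0.png

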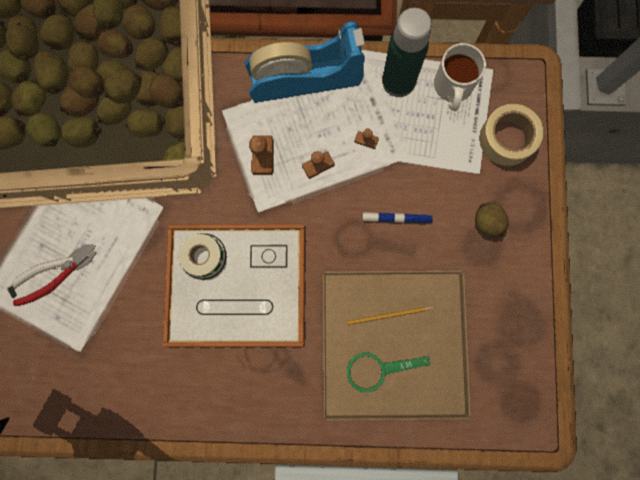

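View pics/scene0.png

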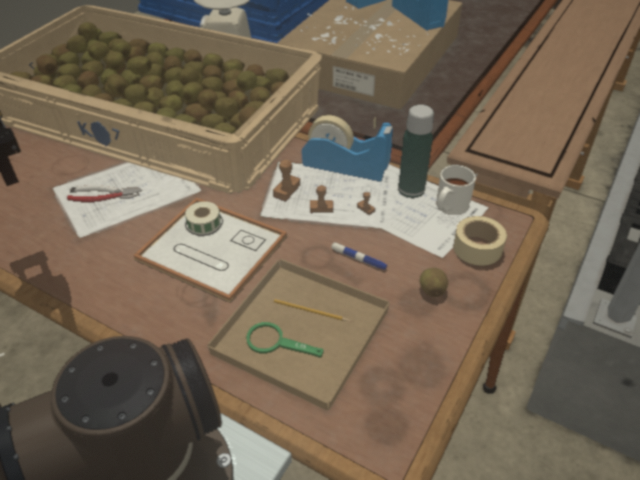

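The top view shows three stamps: the middle-sized one is at about (318,162), the large one at (261,155) and the small one at (367,138). The marker is at (397,218). The tray has its rectangle at (268,257), the slot at (235,307) and the roll at (203,256). Next I'll measure these.

```bash
cat > m.py <<'E'
from h import *
D=np.load("top0.npz");im,d=D["im"],D["d"];p=env.camera_params("top")
R=p["R"];t=p["t"]
v,u=np.mgrid[:480,:640]
P=np.stack([(u-p["cx"])/p["fx"]*d,(v-p["cy"])/p["fy"]*d,d],-1)-t
W=P@R  # world
def sub(a,b,c,e): m=np.zeros((480,640),bool);m[b:e,a:c]=1;return m
def stats(name,m,z=None):
    ys,xs=np.nonzero(m)
    pts=W[m] if z is None else np.array([ray(p,x,y,z) for x,y in zip(xs,ys)])
    (c,s,a)=cv2.minAreaRect(pts[:,:2].astype(np.float32))
    q=pts[:,:2]-pts[:,:2].mean(0);w,V=np.linalg.eigh(q.T@q)
    print(name,"n",m.sum(),"rect",np.round(c,1),np.round(s,1),round(a,1),"mean",pts.mean(0).round(1),"axis deg",round(np.degrees(np.arctan2(V[1,1],V[0,1])),1))
for n,b in dict(big=(245,128,280,180),mid=(298,142,340,182),small=(350,122,385,152)).items():
    m=sub(*b)&(d>0)
    print(n,"zmax",np.percentile(W[m][:,2],[50,99,100]).round(1))
    stats(n+" block",m&(W[...,2]>12)&(W[...,2]<30)); 
    k=m&(W[...,2]>np.percentile(W[m][:,2],99.8)-10);stats(n+" top",k)
hsv=cv2.cvtColor(im,cv2.COLOR_RGB2HSV)
m=sub(298,142,340,182)&(hsv[...,1]>100)&(hsv[...,0]<20);stats("midcolour z0..",m,10)
m=sub(355,205,440,230)&(W[...,2]>5);stats("marker depth",m)
m=sub(355,205,440,230)&((hsv[...,0]>100)&(hsv[...,0]<135)&(hsv[...,1]>80)|((hsv[...,1]<50)&(hsv[...,2]>140)));stats("marker col",m,8)
g=im.max(2)
for n,b in dict(rect=(244,240,294,274),slot=(190,294,280,320)).items():
    k=(sub(*b)&(g<130)).astype(np.uint8)
    cs,_=cv2.findContours(k,cv2.RETR_EXTERNAL,cv2.CHAIN_APPROX_NONE);c=max(cs,key=cv2.contourArea)
    mm=np.zeros((480,640),np.uint8);cv2.drawContours(mm,[c],-1,1,-1);stats(n,mm>0,6)
c=sub(180,235,230,280)&(W[...,2]>28);stats("roll",c)
for q in[(168,228),(304,228),(303,345),(165,345)]:print("tray",ray(p,*q,14).round(0))
big=cv2.resize(im[110:350,150:450],None,fx=2.6,fy=2.5,interpolation=cv2.INTER_CUBIC);cv2.imwrite("pics/crop0.png",big[:,:,::-1])
E
python3 m.py
```

```text
big zmax [ 9.8 92.6 96.4]
big block n 417 rect [701.2 202.4] [72.5 39.7] 1.4 mean [691.5 197.8  26.5] axis deg 168.9
big top n 233 rect [701.8 202.7] [30.1 28.7] 47.6 mean [700.7 202.2  89.9] axis deg 95.2
mid zmax [ 5.8 71.5 75.4]
mid block n 382 rect [686.1  98.1] [31.1 56.4] 27.9 mean [683.   98.3  21.9] axis deg 116.7
mid top n 140 rect [686.7  98.6] [23.2 21.3] 0.4 mean [685.5  98.3  69. ] axis deg -151.3
small zmax [ 5.6 54.6 57.2]
small block n 226 rect [737.8   9.5] [42.1 24.3] 73.1 mean [735.5   9.7  17.4] axis deg 73.1
small top n 86 rect [737.3   9.8] [17.1 17.2] 38.9 mean [736.8   9.4  52. ] axis deg 149.9
midcolour z0.. n 501 rect [692.2 101.3] [39.2 54.7] 30.1 mean [689.8  99.5  10. ] axis deg 123.5
marker depth n 600 rect [534.4   7.5] [ 99.  256.4] 45.5 mean [589.  -47.1  23.4] axis deg 97.5
marker col n 420 rect [591.2 -49.7] [125.3  15.4] 89.7 mean [591.2 -55.8   8. ] axis deg 88.8
rect n 851 rect [514.4 184.7] [40.4 68. ] 1.3 mean [514.4 185.1   6. ] axis deg 91.2
slot n 1164 rect [421.4 243. ] [ 26.8 137.6] 1.4 mean [421.2 242.5   6. ] axis deg 91.4
roll n 1159 rect [482.7 196.1] [297.7  74. ] 74.9 mean [510.6 301.9  42.2] axis deg 66.3
tray [561. 370.  14.]
tray [566. 121.  14.]
tray [357. 116.  14.]
tray [351. 361.  14.]
```

```bash
python3 -c "
from h import *
D=np.load('scene0.npz')['im'][140:320,230:430];cv2.imwrite('pics/sc.png',cv2.resize(D,None,fx=3.3,fy=3.3,interpolation=2)[:,:,::-1])"
```

```text
(no output)
```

View pics/crop0.png

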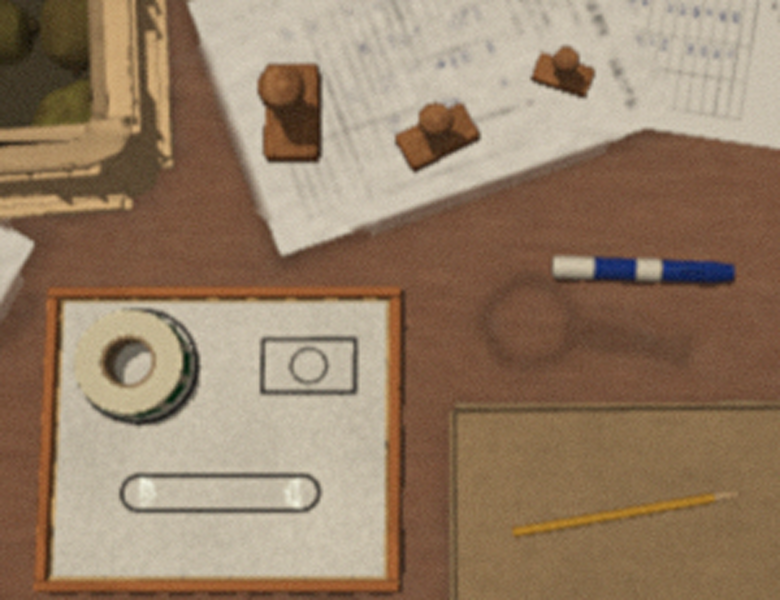

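View pics/sc.png

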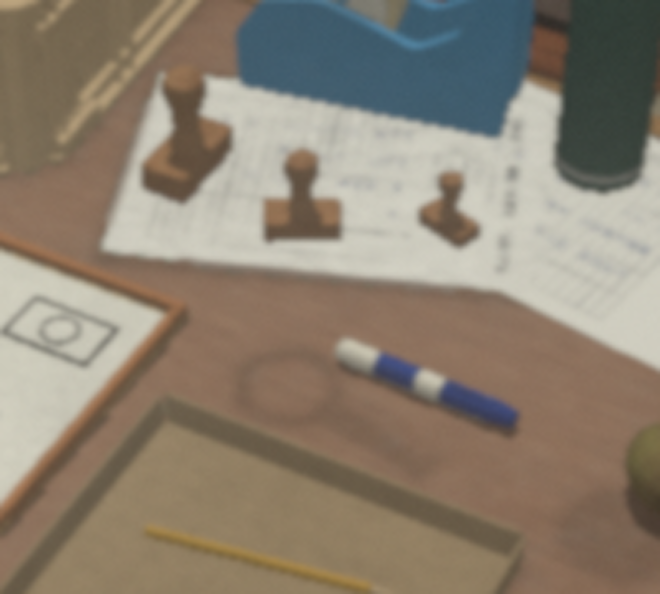

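```bash
cat > go.py <<'E'
import sys
from h import *
from scipy.spatial.transform import Rotation as Ro
# usage go.py x y z yawdeg : shift/turn from current pose
s=env.state();e=np.array(s["eef_pos"]);r=s["tcp_rot"]
x,y,z,yaw=map(float,sys.argv[1:5])
R=Ro.from_euler("xyz",r).as_matrix()
dl=R.T@(np.array([x,y,z])-e)
tn=(np.degrees(r[2])-yaw+180)%360-180
print("t",round(s["t"],2),"now",e.round(1),"yaw",round(np.degrees(r[2]),2),"F",np.round(s["ft_force"],1),"open",round(s["opening"],3))
print("shift",dl.round(1),"turn",round(np.radians(tn),3))
E
python3 go.py 686 98 292 118; python3 - <<'E'
from m import *
for n,b in dict(bottle=(380,10,430,95),dispenser=(245,25,365,100),crate=(0,0,210,200),mug=(440,45,485,110)).items():
    mm=sub(*b)&(W[...,2]>40);q=W[mm];print(n,q.min(0).round(),q.max(0).round())
E
```

```text
t 0.1 now [269.4 563.8 291.7] yaw 154.46 F [-0.3 -1.   0.4] open 0.999
shift [-5.767e+02 -2.407e+02 -1.000e-01] turn 0.636
big zmax [ 9.8 92.6 96.4]
big block n 417 rect [701.2 202.4] [72.5 39.7] 1.4 mean [691.5 197.8  26.5] axis deg 168.9
big top n 233 rect [701.8 202.7] [30.1 28.7] 47.6 mean [700.7 202.2  89.9] axis deg 95.2
mid zmax [ 5.8 71.5 75.4]
mid block n 382 rect [686.1  98.1] [31.1 56.4] 27.9 mean [683.   98.3  21.9] axis deg 116.7
mid top n 140 rect [686.7  98.6] [23.2 21.3] 0.4 mean [685.5  98.3  69. ] axis deg -151.3
small zmax [ 5.6 54.6 57.2]
small block n 226 rect [737.8   9.5] [42.1 24.3] 73.1 mean [735.5   9.7  17.4] axis deg 73.1
small top n 86 rect [737.3   9.8] [17.1 17.2] 38.9 mean [736.8   9.4  52. ] axis deg 149.9
midcolour z0.. n 501 rect [692.2 101.3] [39.2 54.7] 30.1 mean [689.8  99.5  10. ] axis deg 123.5
marker depth n 600 rect [534.4   7.5] [ 99.  256.4] 45.5 mean [589.  -47.1  23.4] axis deg 97.5
marker col n 420 rect [591.2 -49.7] [125.3  15.4] 89.7 mean [591.2 -55.8   8. ] axis deg 88.8
rect n 851 rect [514.4 184.7] [40.4 68. ] 1.3 mean [514.4 185.1   6. ] axis deg 91.2
slot n 1164 rect [421.4 243. ] [ 26.8 137.6] 1.4 mean [421.2 242.5   6. ] axis deg 91.4
roll n 1159 rect [482.7 196.1] [297.7  74. ] 74.9 mean [510.6 301.9  42.2] axis deg 66.3
tray [561. 370.  14.]
tray [566. 121.  14.]
tray [357. 116.  14.]
tray [351. 361.  14.]
bottle [408. -83.  40.] [ 880.   62. 1024.]
dispenser [408.  19.  40.] [ 908.  237. 1024.]
crate [408.  62.  40.] [ 984.  696. 1024.]
mug [ 408. -194.   40.] [ 894.   62. 1024.]
```

Request:
play_rows(
  targets=[
    {"linear": [-10, -4, 0], "turn": 0.01},
    {"linear": [-35, -15, 0], "turn": 0.04},
    {"linear": [-70, -29, 0], "turn": 0.08},
    {"linear": [-110, -46, 0], "turn": 0.12},
    {"linear": [-150, -63, 0], "turn": 0.165},
    {"linear": [-190, -79, 0], "turn": 0.21},
    {"linear": [-230, -96, 0], "turn": 0.255},
    {"linear": [-270, -113, 0], "turn": 0.3},
    {"linear": [-310, -129, 0], "turn": 0.34},
    {"linear": [-350, -146, 0], "turn": 0.385},
    {"linear": [-390, -163, 0], "turn": 0.43},
    {"linear": [-430, -180, 0], "turn": 0.475},
    {"linear": [-470, -196, 0], "turn": 0.52},
    {"linear": [-507, -212, 0], "turn": 0.56},
    {"linear": [-540, -225, 0], "turn": 0.6},
    {"linear": [-563, -235, 0], "turn": 0.62},
    {"linear": [-573, -239, 0], "turn": 0.632},
    {"linear": [-577, -241, 0], "turn": 0.636},
    {"linear": [-577, -241, 0], "turn": 0.636},
    {"linear": [-577, -241, 0], "turn": 0.636},
  ],
)

```text
t: 2.6
eef_pos: [685.8, 98.5, 292.4]
tcp_rot: [3.141, -0.0, 2.061]
ft_force: [-0.1, -0.0, -0.4]
opening: 1.002
```

```bash
python3 - <<'E'
from h import *
p=env.camera_params("wrist");im,d=env.read_camera("wrist");cv2.imwrite("pics/w1.png",im[:,:,::-1]);np.savez("w1.npz",im=im,d=d,**p)
print({k:np.round(v,3) for k,v in p.items()},proj(p,[686,98,71]),proj(p,[686,98,22]))
E
python3 go.py 686 98 150 118
```

```text
{'fx': np.float64(424.934), 'fy': np.float64(424.934), 'cx': np.float64(322.941), 'cy': np.float64(249.433), 'R': array([[ 0.883,  0.47 ,  0.   ],
       [ 0.456, -0.856,  0.244],
       [ 0.115, -0.215, -0.97 ]]), 't': array([-651.229, -255.445,  331.721])} (np.float64(323.30594838736187), np.float64(237.29903399404836)) (np.float64(323.2504278848238), np.float64(225.06385583526313))
t 2.65 now [685.8  98.4 292.5] yaw 118.08 F [-0.3  1.   0.1] open 0.996
shift [-5.000e-01 -1.000e-01  1.425e+02] turn 0.001
```

View pics/w1.png

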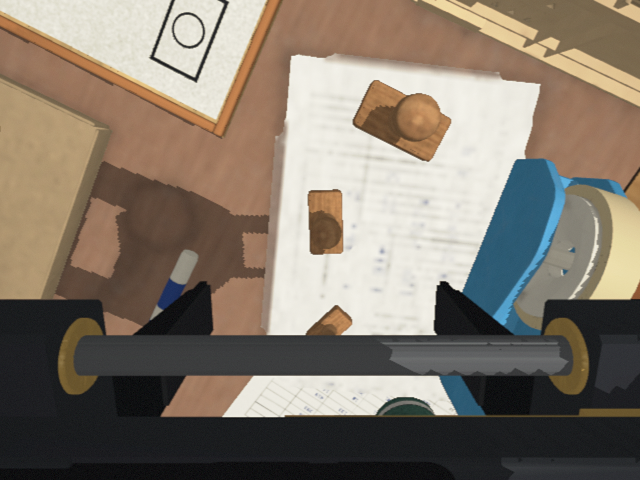

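The wrist view shows the stamp's block at about (309–342, 190–255), square to the picture, with its knob at (325,233). I'll cast both and refine before descending.

```bash
python3 - <<'E'
from h import *
D=np.load("w1.npz");p={k:D[k] for k in("fx","fy","cx","cy","R","t")};im=D["im"];d=D["d"]
hsv=cv2.cvtColor(im,cv2.COLOR_RGB2HSV)
m=np.zeros((480,640),np.uint8);m[180:265,298:352]=((hsv[...,1]>90)&(hsv[...,0]<25))[180:265,298:352]
cs,_=cv2.findContours(m,0,1);c=max(cs,key=cv2.contourArea);print(cv2.minAreaRect(c))
X=np.array([ray(p,*q[0],22)[:2] for q in c],np.float32);print(cv2.minAreaRect(X))
v,u=np.mgrid[:480,:640]
W=(np.stack([(u-p["cx"])/p["fx"]*d,(v-p["cy"])/p["fy"]*d,d],-1)-p["t"])@p["R"]
k=(m>0)&(W[...,2]>50);print(k.sum(),W[k].max(0),W[k].min(0),cv2.minAreaRect(W[k][:,:2].astype(np.float32)))
k=(m>0)&(W[...,2]>18)&(W[...,2]<26);print(cv2.minAreaRect(W[k][:,:2].astype(np.float32)))
for z in range(24,74,4):
    k=(m>0)&(abs(W[...,2]-z)<2)
    if k.sum()>5:print(z,k.sum(),W[k].min(0).round(0),W[k].max(0).round(0))
E
```

```text
((325.33123779296875, 221.77389526367188), (63.03124237060547, 33.37158203125), 87.95458984375)
((686.5055541992188, 100.99728393554688), (28.754539489746094, 55.29923629760742), 29.938034057617188)
799 [698.17608959 159.04107204 384.11791908] [653.10713927  88.83787736  56.84643206] ((673.975830078125, 125.32857513427734), (23.357742309570312, 78.89167785644531), 25.956811904907227)
((686.8068237304688, 100.55560302734375), (28.970745086669922, 55.06482696533203), 29.891498565673828)
24 218 [664.  73.  22.] [710. 128.  26.]
28 25 [678. 102.  26.] [690. 109.  30.]
60 48 [675.  92.  58.] [695. 112.  62.]
64 82 [675.  89.  62.] [698. 112.  66.]
68 625 [675.  89.  66.] [698. 111.  70.]
72 33 [682.  96.  70.] [691. 107.  72.]
```

```bash
python3 go.py 686.5 99.8 117 119
```

```text
t 2.65 now [685.8  98.4 292.5] yaw 118.08 F [-0.3  1.   0.1] open 0.996
shift [  0.9   1.2 175.5] turn -0.016
```

Request:
play_rows(
  targets=[
    {"linear": [0, 0, 12], "turn": 0},
    {"linear": [0.5, 1, 40], "turn": -0.01},
    {"linear": [1, 1, 75], "turn": -0.016},
    {"linear": [1, 1, 110], "turn": -0.016},
    {"linear": [1, 1, 138], "turn": -0.016},
    {"linear": [1, 1, 158], "turn": -0.016},
    {"linear": [1, 1, 170], "turn": -0.016},
    {"linear": [1, 1, 175], "turn": -0.016},
    {"linear": [1, 1, 175], "turn": -0.016},
  ],
  hand=70,
)

```text
t: 3.78
eef_pos: [686.8, 99.1, 117.6]
tcp_rot: [3.141, 0.0, 2.076]
ft_force: [0.3, -0.5, -0.4]
opening: 0.735
```

Request:
play_rows(
  targets=[
    {"linear": [0, 0, 0], "turn": 0},
    {"linear": [0, 0, 0], "turn": 0},
    {"linear": [0, 0, 0], "turn": 0},
    {"linear": [0, 0, 0], "turn": 0},
    {"linear": [0, 0, 0], "turn": 0},
    {"linear": [0, 0, 0], "turn": 0},
    {"linear": [0, 0, 0], "turn": 0},
  ],
  hand=0,
)

```text
t: 4.65
eef_pos: [686.6, 99.1, 117.2]
tcp_rot: [3.142, -0.0, 2.076]
ft_force: [0.3, -0.5, 0.6]
opening: 0.24
```

Request:
play_rows(
  targets=[
    {"linear": [0, 0, -4], "turn": 0},
    {"linear": [0, 0, -14], "turn": 0},
    {"linear": [0, 0, -34], "turn": 0},
    {"linear": [0, 0, -60], "turn": 0},
    {"linear": [0, 0, -85], "turn": 0},
    {"linear": [0, 0, -105], "turn": 0},
    {"linear": [0, 0, -116], "turn": 0},
    {"linear": [0, 0, -120], "turn": 0},
  ],
)

```text
t: 5.65
eef_pos: [686.6, 99.1, 238.4]
tcp_rot: [3.14, 0.001, 2.076]
ft_force: [0.3, 0.6, -0.4]
opening: 0.244
```

```bash
python3 - <<'E'
from h import *
p=env.camera_params("wrist");im,d=env.read_camera("wrist");cv2.imwrite("pics/w2.png",im[:,:,::-1]);np.savez("w2.npz",im=im,d=d,**p)
im,d=env.read_camera("scene");cv2.imwrite("pics/s2.png",im[:,:,::-1])
E
python3 go.py 514.4 184.7 237 92.3
```

```text
t 5.75 now [686.5  99.1 237.4] yaw 118.94 F [-0.3 -0.6 -0.1] open 0.241
shift [ 158.2 -109.2    0.4] turn 0.465
```

View pics/w2.png

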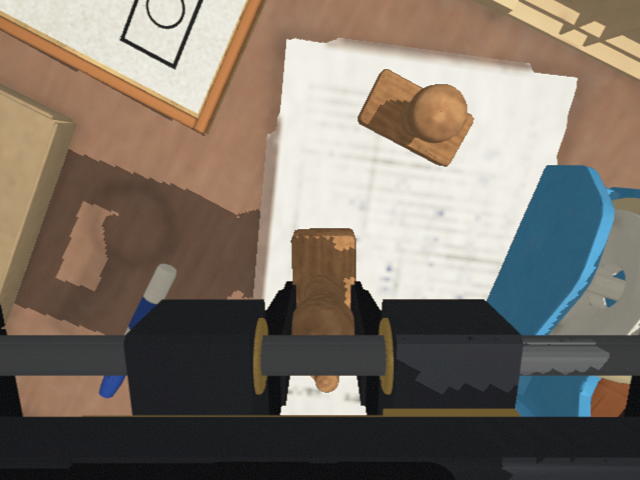

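View pics/s2.png

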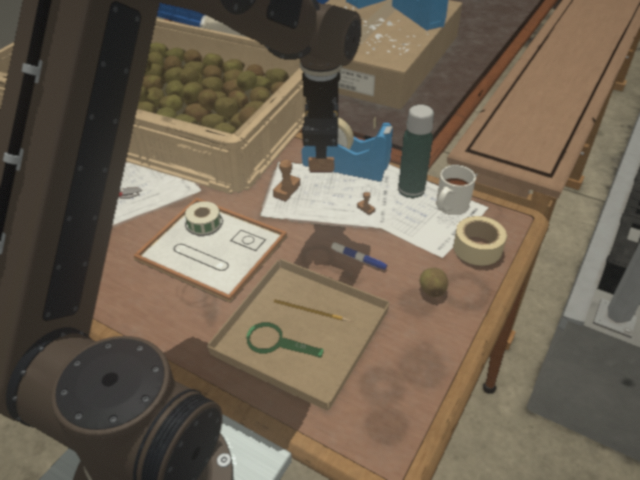

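Picture w2 shows the stamp held by its knob, with the block's edge at row 230 and columns 292–356, square to the jaws. I'll check for tilt about the jaw axis.

```bash
python3 - <<'E'
from h import *
D=np.load("w2.npz");p={k:D[k] for k in("fx","fy","cx","cy","R","t")};d=D["d"]
c=np.array([686.5,99.1]);a=np.radians(118.9);y=np.array([np.cos(a),np.sin(a)]);x=np.array([-y[1],y[0]])
zb=120.5
for i in(-15,15):
  for sgn in(28,-28):
   for h in(0,22): print(i,sgn,h,np.round(proj(p,[*(c+i*x+sgn*y),zb+h]),0))
v,u=np.mgrid[:480,:640]
W=(np.stack([(u-p["cx"])/p["fx"]*d,(v-p["cy"])/p["fy"]*d,d],-1)-p["t"])@p["R"]
for r in range(226,300,5):
  q=W[r,300:350];q=q[d[r,300:350]>0];print(r,np.median(q,0).round(1), ((np.median(q,0)[:2]-c)@y).round(1))
E
```

```text
-15 28 0 [353. 226.]
-15 28 22 [356. 235.]
-15 -28 0 [351. 329.]
-15 -28 22 [354. 349.]
15 28 0 [293. 226.]
15 28 22 [290. 235.]
15 -28 0 [295. 329.]
15 -28 22 [292. 349.]
226 [685.1 104.2   2.9] 5.2
231 [673.2 124.5 135.6] 28.6
236 [673.8 123.3 141.8] 27.3
241 [674.4 121.7 142.6] 25.6
246 [675.8 119.7 142.8] 23.2
251 [676.8 117.8 142.8] 21.1
256 [678.  115.7 142.6] 18.7
261 [679.2 113.4 142.8] 16.1
266 [680.4 111.4 142.7] 13.7
271 [681.7 109.5 142.8] 11.4
276 [682.2 108.1 143.2] 10.0
281 [682.8 107.  146.4] 8.7
286 [683.  106.5 150.2] 8.2
291 [682.7 106.  154.9] 7.9
296 [680.7 107.1 164.3] 9.8
```

```bash
python3 - <<'E'
from h import *
D=np.load("w1.npz");p={k:D[k] for k in("fx","fy","cx","cy","R","t")}
print(ray(p,188.5,31,6))
D=np.load("scene0.npz")["im"];p=env.camera_params("scene")
for b in((228,227,270,252),(168,238,235,275)):
    k=np.zeros((480,640),np.uint8);k[b[1]:b[3],b[0]:b[2]]=(D.max(2)<125)[b[1]:b[3],b[0]:b[2]]
    cs,_=cv2.findContours(k,0,1);c=max(cs,key=cv2.contourArea);X=np.array([ray(p,*q[0],6)[:2] for q in c],np.float32);print(cv2.minAreaRect(X))
E
python3 go.py 514.4 184.5 180 92.3
```

```text
[515.44017434 185.2453285    6.        ]
((569.205078125, 173.13380432128906), (3.8729403018951416, 15.43745231628418), 4.716484069824219)
((351.00634765625, 265.94512939453125), (6.968095302581787, 18.311338424682617), 3.8287274837493896)
t 5.75 now [686.5  99.1 237.4] yaw 118.94 F [-0.3 -0.6 -0.1] open 0.241
shift [ 158.  -109.3   57.4] turn 0.465
```

Request:
play_rows(
  targets=[
    {"linear": [3, -2, 0], "turn": 0.01},
    {"linear": [12, -8, 0], "turn": 0.04},
    {"linear": [30, -21, 0], "turn": 0.09},
    {"linear": [53, -36, 0], "turn": 0.16},
    {"linear": [78, -54, 0], "turn": 0.24},
    {"linear": [103, -71, 0], "turn": 0.32},
    {"linear": [126, -87, 0], "turn": 0.39},
    {"linear": [145, -100, 2], "turn": 0.445},
    {"linear": [155, -107, 10], "turn": 0.475},
    {"linear": [158, -109, 25], "turn": 0.482},
    {"linear": [158, -109, 45], "turn": 0.482},
    {"linear": [158, -109, 65], "turn": 0.482},
    {"linear": [158, -109, 82], "turn": 0.482},
    {"linear": [158, -109, 95], "turn": 0.482},
    {"linear": [158, -109, 103], "turn": 0.482},
    {"linear": [158, -109, 107], "turn": 0.482},
    {"linear": [158, -109, 107], "turn": 0.482},
    {"linear": [158, -109, 107], "turn": 0.482},
  ],
)

```text
t: 8.0
eef_pos: [514.9, 184.7, 130.6]
tcp_rot: [3.141, -0.0, 1.594]
ft_force: [0.1, 0.5, 0.1]
opening: 0.239
```

```bash
python3 - <<'E'
from h import *
p=env.camera_params("wrist");im,d=env.read_camera("wrist");cv2.imwrite("pics/w3.png",im[:,:,::-1]);np.savez("w3.npz",im=im,d=d,**p)
E
python3 go.py 514.7 185 122.8 91.3
```

```text
t 8.05 now [514.9 184.7 130.7] yaw 91.32 F [-0.1  1.   0.1] open 0.243
shift [ 0.3 -0.2  7.9] turn 0.0
```

View pics/w3.png

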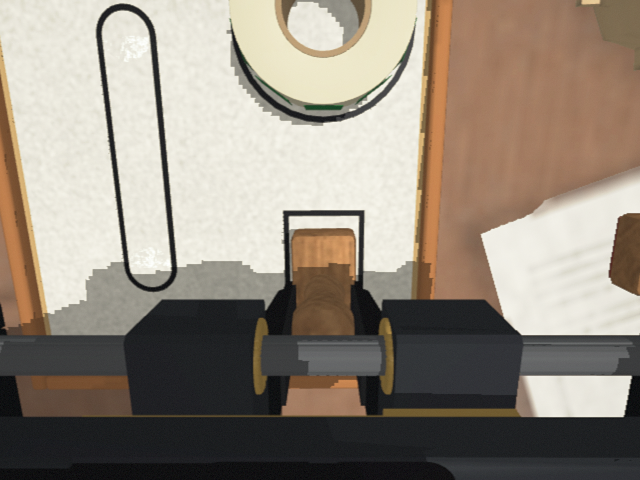

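Picture w3 shows the block (292–356) centred between the rectangle's sides (285–363), with the end line at row 212 just beyond it. Lowering now.

Request:
play_rows(
  targets=[
    {"linear": [0, 0, 2], "turn": 0},
    {"linear": [0, 0, 4], "turn": 0},
    {"linear": [0, 0, 6], "turn": 0},
    {"linear": [0, 0, 7], "turn": 0},
    {"linear": [0, 0, 8], "turn": 0},
    {"linear": [0, 0, 8], "turn": 0},
    {"linear": [0, 0, 8], "turn": 0},
  ],
)

```text
t: 8.93
eef_pos: [515.0, 184.6, 123.0]
tcp_rot: [3.141, -0.0, 1.594]
ft_force: [-0.9, -0.7, 8.9]
opening: 0.244
```

Contact (about 9 N upward). Releasing.

Request:
play_rows(
  targets=[
    {"linear": [0, 0, 0], "turn": 0},
    {"linear": [0, 0, 0], "turn": 0},
    {"linear": [0, 0, 0], "turn": 0},
    {"linear": [0, 0, 0], "turn": 0},
    {"linear": [0, 0, 0], "turn": 0},
  ],
  hand=60,
)

```text
t: 9.55
eef_pos: [514.7, 184.6, 122.2]
tcp_rot: [-3.141, -0.0, 1.594]
ft_force: [0.2, -0.0, 0.6]
opening: 0.626
```

Request:
play_rows(
  targets=[
    {"linear": [0, 0, -3], "turn": 0},
    {"linear": [0, 0, -12], "turn": 0},
    {"linear": [0, 0, -30], "turn": 0},
    {"linear": [0, 0, -55], "turn": 0},
    {"linear": [0, 0, -80], "turn": 0},
    {"linear": [0, 0, -105], "turn": 0},
    {"linear": [0, 0, -125], "turn": 0},
    {"linear": [0, 0, -130], "turn": 0},
    {"linear": [0, 0, -130], "turn": 0},
  ],
)

```text
t: 10.68
eef_pos: [514.6, 184.6, 252.3]
tcp_rot: [3.141, -0.0, 1.594]
ft_force: [-0.3, 0.6, -0.2]
opening: 0.632
```

```bash
python3 go.py 591 -49.7 220 89.7
```

```text
t 10.68 now [514.6 184.6 252.3] yaw 91.32 F [-0.3  0.6 -0.2] open 0.632
shift [-236.    71.    32.3] turn 0.028
```

Request:
play_rows(
  targets=[
    {"linear": [-4, 1, 0], "turn": 0},
    {"linear": [-16, 5, 0], "turn": 0},
    {"linear": [-40, 12, 0], "turn": 0},
    {"linear": [-72, 22, 0], "turn": 0.01},
    {"linear": [-106, 32, 0], "turn": 0.02},
    {"linear": [-140, 42, 0], "turn": 0.025},
    {"linear": [-172, 52, 0], "turn": 0.028},
    {"linear": [-200, 60, 0], "turn": 0.028},
    {"linear": [-222, 67, 0], "turn": 0.028},
    {"linear": [-233, 70, 0], "turn": 0.028},
    {"linear": [-236, 71, 0], "turn": 0.028},
    {"linear": [-236, 71, 0], "turn": 0.028},
  ],
)

```text
t: 12.18
eef_pos: [591.0, -49.2, 252.2]
tcp_rot: [-3.141, -0.0, 1.566]
ft_force: [-1.0, -0.4, -0.4]
opening: 0.631
```

```bash
python3 - <<'E'
from h import *
p=env.camera_params("wrist");im,d=env.read_camera("wrist");cv2.imwrite("pics/w4.png",im[:,:,::-1]);np.savez("w4.npz",im=im,d=d,**p)
im,d=env.read_camera("top");cv2.imwrite("pics/t4.png",im[:,:,::-1]);np.savez("t4.npz",im=im,d=d)
E
python3 go.py 591 -49.7 67 89.7
```

```text
t 12.28 now [591.  -49.  252.3] yaw 89.76 F [-0.1 -0.9  0.3] open 0.63
shift [ -0.7   0.  185.3] turn 0.001
```

View pics/w4.png

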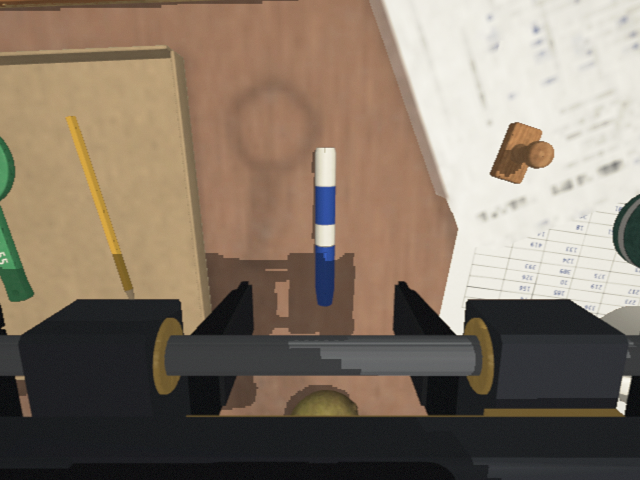

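View pics/t4.png

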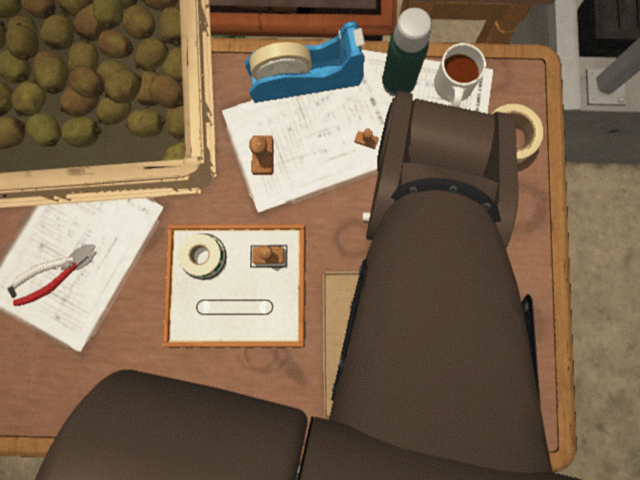

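The stamp is on its rectangle, at (268,256) in t4. In w4 the marker runs from (325,148) to (325,305). I'll measure both.

```bash
python3 - <<'E'
from h import *
D=np.load("w4.npz");p={k:D[k] for k in("fx","fy","cx","cy","R","t")};im=D["im"];d=D["d"]
a,b=ray(p,325,148,8),ray(p,325,305,8);print(a,b,(a+b)/2,np.linalg.norm(a-b))
hsv=cv2.cvtColor(im,cv2.COLOR_RGB2HSV)
m=np.zeros((480,640),np.uint8);k=((hsv[...,0]>105)&(hsv[...,0]<135)&(hsv[...,1]>120))|((hsv[...,1]<60)&(hsv[...,2]>140))
m[140:312,305:345]=k[140:312,305:345]
X=np.array([ray(p,x,y,8)[:2] for y,x in zip(*np.nonzero(m))],np.float32);print(len(X),cv2.minAreaRect(X))
v,u=np.mgrid[:480,:640]
W=(np.stack([(u-p["cx"])/p["fx"]*d,(v-p["cy"])/p["fy"]*d,d],-1)-p["t"])@p["R"]
k=(m>0)&(W[...,2]>6);print(k.sum(),W[k].min(0),W[k].max(0),cv2.minAreaRect(W[k][:,:2].astype(np.float32)))
D=np.load("t4.npz");im,d=D["im"],D["d"];p=env.camera_params("top")
W=(np.stack([(u-p["cx"])/p["fx"]*d,(v-p["cy"])/p["fy"]*d,d],-1)-p["t"])@p["R"]
s=np.zeros((480,640),bool);s[235:280,240:298]=1
for lo,hi in((20,35),(65,90)):
  q=W[s&(W[...,2]>lo)&(W[...,2]<hi)];print(len(q),q.min(0).round(),q.max(0).round(),cv2.minAreaRect(q[:,:2].astype(np.float32)))
E
```

```text
[592.38770438  15.27142113   8.        ] [ 591.88191441 -113.42768468    8.        ] [592.13480939 -49.07813178   8.        ] 128.7000996898873
2886 ((592.3182983398438, -49.06929016113281), (128.7392578125, 15.717267990112305), 89.9462661743164)
2854 [ 584.50268795 -111.84139918    6.7559601 ] [600.1206784   19.28942696 343.8800531 ] ((591.8377685546875, -46.27723693847656), (131.1046600341797, 15.44569206237793), 89.42957305908203)
382 [499. 156.  20.] [531. 212.  35.] ((515.001220703125, 183.86508178710938), (30.088329315185547, 56.48201370239258), 4.200169086456299)
161 [504. 172.  66.] [526. 195.  80.] ((514.9054565429688, 183.6507568359375), (22.643056869506836, 22.564088821411133), 0.4714631140232086)
```

Request:
play_rows(
  targets=[
    {"linear": [0, 1, 6], "turn": 0},
    {"linear": [0, 1, 25], "turn": 0},
    {"linear": [0, 1, 60], "turn": 0},
    {"linear": [0, 1, 98], "turn": 0},
    {"linear": [0, 1, 130], "turn": 0},
    {"linear": [0, 1, 152], "turn": 0},
    {"linear": [0, 1, 165], "turn": 0},
    {"linear": [0, 1, 170], "turn": 0},
    {"linear": [0, 1, 172], "turn": 0},
    {"linear": [0, 1, 172], "turn": 0},
  ],
)

```text
t: 13.52
eef_pos: [592.4, -49.7, 80.8]
tcp_rot: [3.141, 0.0, 1.566]
ft_force: [-0.3, 0.4, 0.1]
opening: 0.63
```

Request:
play_rows(
  targets=[
    {"linear": [0, 0, 0], "turn": 0},
    {"linear": [0, 0, 0], "turn": 0},
    {"linear": [0, 0, 0], "turn": 0},
    {"linear": [0, 0, 0], "turn": 0},
    {"linear": [0, 0, 0], "turn": 0},
    {"linear": [0, 0, 0], "turn": 0},
    {"linear": [0, 0, 0], "turn": 0},
  ],
  hand=0,
)

```text
t: 14.4
eef_pos: [592.2, -49.7, 80.2]
tcp_rot: [3.142, -0.0, 1.566]
ft_force: [-0.8, -0.7, 0.4]
opening: 0.151
```

Request:
play_rows(
  targets=[
    {"linear": [0, 0, -4], "turn": 0},
    {"linear": [0, 0, -14], "turn": 0},
    {"linear": [0, 0, -34], "turn": 0},
    {"linear": [0, 0, -60], "turn": 0},
    {"linear": [0, 0, -85], "turn": 0},
    {"linear": [0, 0, -105], "turn": 0},
    {"linear": [0, 0, -116], "turn": 0},
    {"linear": [0, 0, -120], "turn": 0},
    {"linear": [0, 0, -120], "turn": 0},
  ],
)

```text
t: 15.52
eef_pos: [592.0, -49.7, 200.0]
tcp_rot: [-3.141, -0.0, 1.566]
ft_force: [-0.1, -0.7, 0.4]
opening: 0.159
```

```bash
python3 - <<'E'
from h import *
p=env.camera_params("wrist");im,d=env.read_camera("wrist");cv2.imwrite("pics/w5.png",im[:,:,::-1]);np.savez("w5.npz",im=im,d=d,**p)
e=np.array(env.state()["eef_pos"]);print(e)
v,u=np.mgrid[:480,:640]
W=(np.stack([(u-p["cx"])/p["fx"]*d,(v-p["cy"])/p["fy"]*d,d],-1)-p["t"])@p["R"]
for r in range(200,310,6):
  q=W[r,318:332];q=q[(d[r,318:332]>0)];q=q[q[:,2]>80] if len(q) else q
  if len(q):print(r,(np.median(q,0)-e).round(1))
E
python3 go.py 421.7 242.8 200 91.4
```

```text
[591.97176238 -49.67899445 199.69199811]
200 [  0.3  48.  -64.5]
206 [  0.3  45.8 -64.3]
212 [  0.3  43.5 -64.9]
218 [  0.3  41.3 -64.4]
224 [  0.2  39.  -64.6]
230 [  0.2  36.7 -64.5]
236 [  0.2  34.4 -64.5]
242 [  0.2  32.1 -64.7]
248 [  0.2  29.8 -64.5]
254 [  0.2  27.4 -64.6]
260 [  0.2  25.  -64.5]
266 [  0.2  22.6 -64.6]
272 [  0.2  20.2 -64.5]
278 [  0.2  17.9 -64.4]
284 [  0.1  15.4 -64.3]
290 [  0.1  13.  -64.3]
296 [  0.1  10.5 -64.4]
302 [  0.3   8.  -64.3]
308 [  0.1   5.3 -64.8]
t 15.57 now [592.  -49.7 199.7] yaw 89.71 F [-0.7  0.2 -1.1] open 0.152
shift [ 2.916e+02 -1.717e+02 -1.000e-01] turn -0.029
```

View pics/w5.png

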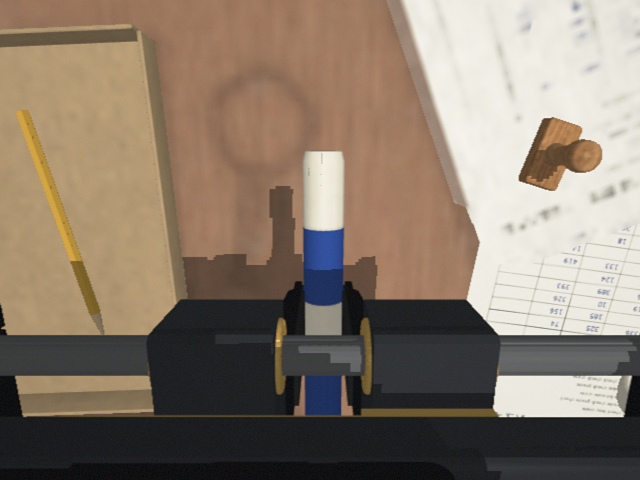

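The marker is held level and straight in w5. I'll cross-check the slot from w3.

```bash
python3 - <<'E'
from h import *
D=np.load("w3.npz");p={k:D[k] for k in("fx","fy","cx","cy","R","t")};im=D["im"]
k=np.zeros((480,640),np.uint8);k[0:300,85:190]=(im.max(2)<80)[0:300,85:190]
cs,_=cv2.findContours(k,0,1);c=max(cs,key=cv2.contourArea);X=np.array([ray(p,*q[0],6)[:2] for q in c],np.float32);print(len(X),cv2.minAreaRect(X))
E
python3 go.py 421.7 242.3 200 91.4
```

```text
618 ((421.2945556640625, 243.22201538085938), (27.42783546447754, 139.01840209960938), 1.4588980674743652)
t 15.57 now [592.  -49.7 199.7] yaw 89.71 F [-0.7  0.2 -1.1] open 0.152
shift [ 2.911e+02 -1.717e+02 -1.000e-01] turn -0.029
```

Request:
play_rows(
  targets=[
    {"linear": [4, -2, 0], "turn": 0},
    {"linear": [16, -9, 0], "turn": 0},
    {"linear": [38, -22, 0], "turn": -0.005},
    {"linear": [68, -40, 0], "turn": -0.01},
    {"linear": [100, -59, 0], "turn": -0.015},
    {"linear": [132, -78, 0], "turn": -0.02},
    {"linear": [164, -97, 0], "turn": -0.025},
    {"linear": [196, -116, 0], "turn": -0.03},
    {"linear": [226, -134, 0], "turn": -0.03},
    {"linear": [254, -150, 0], "turn": -0.03},
    {"linear": [275, -163, 0], "turn": -0.03},
    {"linear": [287, -170, 0], "turn": -0.03},
    {"linear": [291, -172, 4], "turn": -0.03},
    {"linear": [291, -172, 20], "turn": -0.03},
    {"linear": [291, -172, 42], "turn": -0.03},
    {"linear": [291, -172, 65], "turn": -0.03},
    {"linear": [291, -172, 85], "turn": -0.03},
    {"linear": [291, -172, 97], "turn": -0.03},
    {"linear": [291, -172, 103], "turn": -0.03},
    {"linear": [291, -172, 103], "turn": -0.03},
  ],
)

```text
t: 18.08
eef_pos: [421.7, 242.1, 97.2]
tcp_rot: [-3.141, 0.0, 1.596]
ft_force: [-0.7, -0.2, -0.7]
opening: 0.154
```

```bash
python3 - <<'E'
from h import *
p=env.camera_params("wrist");im,d=env.read_camera("wrist");cv2.imwrite("pics/w6.png",im[:,:,::-1])
E
python3 go.py 421.2 242.5 86.5 91.4
```

```text
t 18.12 now [421.8 242.1  97.5] yaw 91.43 F [ 0.2 -0.1  0.3] open 0.156
shift [ 0.4 -0.6 11. ] turn 0.001
```

View pics/w6.png

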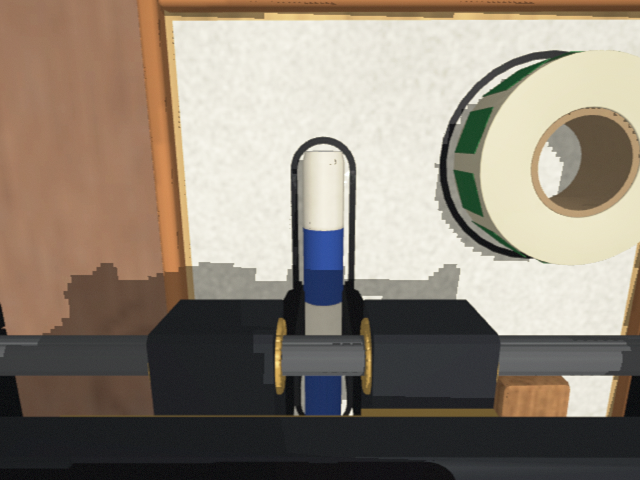

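The marker is centred in the slot (columns 303–344 inside 293–354). Lowering.

Request:
play_rows(
  targets=[
    {"linear": [0, 0, 3], "turn": 0},
    {"linear": [0, 0, 6], "turn": 0},
    {"linear": [0, 0, 8], "turn": 0},
    {"linear": [0, 0, 9.5], "turn": 0},
    {"linear": [0, 0, 10.5], "turn": 0},
    {"linear": [0, 0, 10.5], "turn": 0},
    {"linear": [0, 0, 10.5], "turn": 0},
  ],
)

```text
t: 19.0
eef_pos: [421.6, 242.2, 86.8]
tcp_rot: [3.142, -0.0, 1.596]
ft_force: [0.2, 0.1, -0.3]
opening: 0.159
```

No contact yet; going 1 mm lower.

Request:
play_rows(
  targets=[
    {"linear": [0, 0, 0.5], "turn": 0},
    {"linear": [0, 0, 1], "turn": 0},
    {"linear": [0, 0, 1], "turn": 0},
    {"linear": [0, 0, 1], "turn": 0},
  ],
)

```text
t: 19.5
eef_pos: [421.6, 242.2, 86.2]
tcp_rot: [3.141, -0.0, 1.596]
ft_force: [-1.2, -1.1, 6.8]
opening: 0.159
```

Request:
play_rows(
  targets=[
    {"linear": [0, 0, 0], "turn": 0},
    {"linear": [0, 0, 0], "turn": 0},
    {"linear": [0, 0, 0], "turn": 0},
    {"linear": [0, 0, 0], "turn": 0},
    {"linear": [0, 0, 0], "turn": 0},
  ],
  hand=45,
)

```text
t: 20.12
eef_pos: [421.6, 242.2, 85.7]
tcp_rot: [3.142, -0.0, 1.596]
ft_force: [-0.1, 0.4, -0.0]
opening: 0.473
```

Request:
play_rows(
  targets=[
    {"linear": [0, 0, -3], "turn": 0},
    {"linear": [0, 0, -12], "turn": 0},
    {"linear": [0, 0, -30], "turn": 0},
    {"linear": [0, 0, -55], "turn": 0},
    {"linear": [0, 0, -85], "turn": 0},
    {"linear": [0, 0, -115], "turn": 0},
    {"linear": [0, 0, -140], "turn": 0},
    {"linear": [0, 0, -155], "turn": 0},
    {"linear": [0, 0, -160], "turn": 0},
    {"linear": [0, 0, -160], "turn": 0},
  ],
)

```text
t: 21.38
eef_pos: [421.5, 242.1, 245.9]
tcp_rot: [3.141, -0.0, 1.596]
ft_force: [0.1, -0.3, -0.5]
opening: 0.475
```

```bash
python3 - <<'E'
from h import *
for n in("top","wrist","scene"):
    p=env.camera_params(n);im,d=env.read_camera(n);cv2.imwrite(f"pics/{n}7.png",im[:,:,::-1]);np.savez(f"{n}7.npz",im=im,d=d,**p)
E
```

```text
(no output)
```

View pics/top7.png

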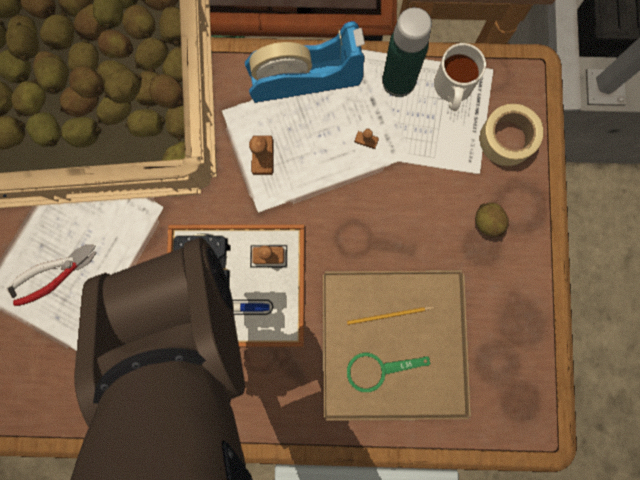

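View pics/wrist7.png

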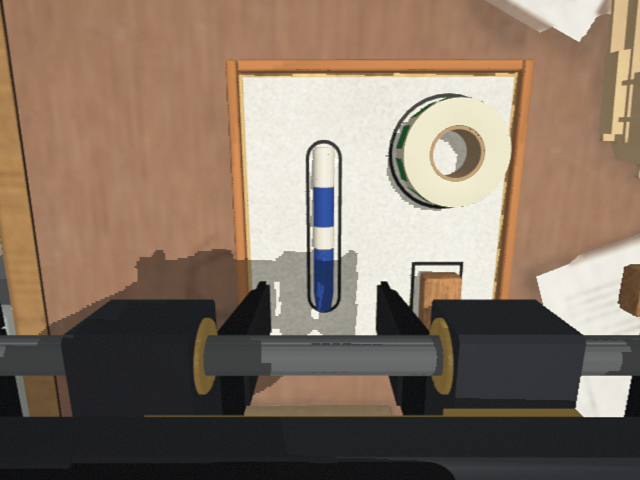

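The wrist view shows the marker (323, rows 148–311) inside the slot outline (rows 141–311). The top view shows the stamp on its rectangle. One last numeric check, then I'll hand in.

```bash
python3 - <<'E'
from h import *
D=np.load("wrist7.npz");p={k:D[k] for k in("fx","fy","cx","cy","R","t")}
a,b=ray(p,323,146,14),ray(p,324,311,14);print("marker",a,b,(a+b)/2,np.linalg.norm(a-b))
a,b=ray(p,323.5,141,6),ray(p,324,312,6);print("slot",(a+b)/2,np.linalg.norm(a-b))
v,u=np.mgrid[:480,:640]
D=np.load("top7.npz");d=D["d"];p={k:D[k] for k in("fx","fy","cx","cy","R","t")}
W=(np.stack([(u-p["cx"])/p["fx"]*d,(v-p["cy"])/p["fy"]*d,d],-1)-p["t"])@p["R"]
s=np.zeros((480,640),bool);s[235:280,240:298]=1
for lo,hi in((20,35),(65,90)):
  q=W[s&(W[...,2]>lo)&(W[...,2]<hi)];print(len(q),q.max(0).round(),cv2.minAreaRect(q[:,:2].astype(np.float32)))
st=env.state();print(st["t"],np.round(st["qvel"],3))
env.job_done()
E
```

```text
marker [419.25740607 308.11728132  14.        ] [423.27514122 177.69252409  14.        ] [421.26627364 242.90490271  14.        ] 130.48662573000036
slot [421.47431257 242.62024726   6.        ] 138.27679502240974
382 [531. 213.  35.] ((515.10107421875, 183.99435424804688), (30.2349910736084, 56.78635025024414), 3.7161481380462646)
159 [526. 195.  79.] ((514.8352661132812, 183.80401611328125), (22.859174728393555, 23.052703857421875), 68.29959869384766)
21.525 [ 0.     0.003 -0.004 -0.001  0.003  0.   ]
the job is handed in; nothing more can be done
```

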